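# Pack the gap under a hold-down clamp and keep it pressed

### The job

The clamp's lever drops onto its own stop before its foot reaches the anvil: swing the lever open by its loop handle and lay packing plates from the board flat on the anvil, one on another, until the foot, pressed down, bears on the stack instead of the lever resting on its stop; use no more plates than that takes. Finish while holding: push the handle down firmly (10 N or so) so that the foot clamps the stack, and keep pushing as the program ends. Leave the angle iron offcut and the oil can where they are.

Things in the scene. Friction and masses are not known exactly. Their poses are not given: they have to be found in the camera images.
- clamp_base: fixed hold-down clamp bolted to the bench: base plate 270 x 100 x 14 mm. Origin on the bench straight under the anvil's centre; +x points from the anvil to the lever's hinge (away from the robot, more or less), y is parallel to the hinge, z up
- lever_hinge (a point): centre of the lever's hinge axis (the axis is parallel to clamp_base y), 125 mm from the anvil's centre along clamp_base +x, 101 mm above the bench
- lever_angle (a joint): hinge of the clamp's lever, rad. 0: lever level, lying on its own stop screw near the hinge (start). It grows as the handle end rises; beyond about 1.4 the lever stays open by itself (a little hinge friction, and past 1.6 it leans back), limit 1.9; below that it falls shut. The lever (34 mm wide, 14 mm thick, 0.38 kg in all) runs from the hinge toward clamp_base -x over the anvil, when level at 101 mm above the bench (centre line)
- lever: the lever with its foot and loop handle, one steel piece; origin on the hinge axis, +x from the handle to the hinge end. Loop handle: U-shaped loop of 12 mm round bar at the lever's free end; its cross bar is parallel to the hinge, 215 mm from the hinge axis. The loop's window is 72 mm wide and 48 mm deep (between the bar and the lever's end), so a finger fits in behind the bar
- handle_bar (a point): middle of the cross bar of the loop handle (12 mm thick), 215 mm from the hinge axis; 101 mm above the bench when the lever is level
- foot_tip (a point): lowest point of the presser foot: steel button with a round underside, 24 mm across, under the lever, 125 mm from the hinge, straight above the anvil's centre when the lever is down. 80 mm above the bench when the lever is on its stop
- anvil: fixed steel pad on a column under the presser foot, top 90 mm (along clamp_base x) x 36 mm (along y). Origin at the centre of its top, z up. Its height differs from run to run: 61 to 76 mm above the bench, so the gap under the foot (lever on its stop) is 4 to 19 mm
- board: fixed plywood board 270 x 165 x 9 mm on which the three packing plates start; origin at the centre of its underside
- packer_1: packing plate: flat steel bar offcut 40 (x) x 122 (y) x 10 mm (z), 0.25 kg, one of three alike. Origin at the centre of its underside
- packer_1_centre (a point): centre of packing plate 1, 5 mm above its underside; axes as the plate's: x across the 40 mm, y along the 122 mm, z through the thickness
- packer_2: packing plate: flat steel bar offcut 40 (x) x 122 (y) x 10 mm (z), 0.25 kg, one of three alike. Origin at the centre of its underside
- packer_2_centre (a point): centre of packing plate 2, 5 mm above its underside; axes as the plate's: x across the 40 mm, y along the 122 mm, z through the thickness
- packer_3: packing plate: flat steel bar offcut 40 (x) x 122 (y) x 10 mm (z), 0.25 kg, one of three alike. Origin at the centre of its underside
- packer_3_centre (a point): centre of packing plate 3, 5 mm above its underside; axes as the plate's: x across the 40 mm, y along the 122 mm, z through the thickness
- angle_iron: bystander: angle iron offcut, 75 x 40 x 40 mm, lying on one leg; origin under its centre
- oil_can: bystander: oil can with a thin spout, 59 mm across, 156 mm tall; origin under its centre

How it is judged:
By the outcome, as a careful person would: the job done as asked, in the order asked, and still so for the second after the job is handed in, while the arm keeps its last pose, push and grip.
It also fails if it takes over 72 s, if anything falls off the work surface, if the arm or the gripper's body presses on something with over 40 N, if the wrist force passes 120 N, or if a joint passes its speed limit or range.

### The arm

A 7-joint arm with a two-finger parallel gripper is mounted at the origin on the work surface; the furniture and walls round the work are solid. World frame = base frame: x ahead of the robot, y to its left, z up, the work surface at z = 0. Lengths are in m, angles in rad, forces in N, time in s.
With the tool pointing down it reaches from about 0.425 to 0.925 m from the base axis. Payload 6.8 kg.
Tool frame: the origin (TCP) lies midway between the tips of the shut fingers; the grasp point (between the pads) lies 19 mm behind it; x points along the fingers, z is the direction in which the jaws open and shut, and the axes are right-handed (so a half turn about x gives the same grasp; the last joint's range is limited). The gripper opens to 85 mm and grips with 20 to 120 N. Pads are 22 mm wide; open, the fingers measure 114 mm over their backs; the gripper's body (76 mm by 85 mm) begins 54 mm behind the grasp point. The pads swing forward as they close: fully open they stand 13 mm farther back than shut.
Start: joints at [1.211, 0.477, 0.022, 1.555, -0.011, 1.109, -0.083], TCP at [0.168, -0.654, 0.231] pointing down, gripper open.
Joint ranges: [-2.96, 2.96], [-0.34, 2.1], [-1.41, 1.46], [0.24, 2.44], [-1.37, 4.51], [0.17, 1.92], [-2.96, 2.96]. Speed limits (rad/s): [2.39, 2.39, 3.14, 3.14, 3.14, 3.14, 3.14].

### API

Orientations are given as a unit quaternion [w, x, y, z].
In Python, from station import bot gives the robot as it stands. The module is installed in compiled form; this text tells all that it offers.
- The arm moves only by the shell command python3 -m jog 'ROWS' [FORCE]. ROWS is text: rows parted by semicolons, each of 7 numbers parted by spaces: the shift along the tool's x, y, z in mm, then the turn, a rotation vector about the tool's x, y, z in units of 6 degrees (1.0 is 6 degrees), then the finger opening in mm, from 0 to 85.4. A call has 1 to 5 rows; each row shifts and turns the commanded pose from where the row before left it, along the tool's axes as they then stand; what a row does not reach is not made up. A row lasts 1/10 s, in which the tool goes at most 50 mm and 8.59 degrees, less where a joint would pass 70% of its speed; a pose out of reach is approached as far as the arm can. A call with a gripper value outside its range is refused whole. The fingers move at their own pace and stop on an object; FORCE is the grip in N (left out, the last holds). Time passes only in rows, so rows that do not move let the fingers close. It gives the time, the measured TCP pose, the force and the opening at its end, in the units of the state.
- bot.get_obs(): the state, without advancing time (a new reading comes with each control period).
- bot.read_camera(name): name is "scene" or "top" or "wrist"; returns (picture, depth): 420x560x3 uint8, red, green, blue; 420x560 float32, m along the optical axis (not along the pixel's ray), 0 where there is no reading.
- bot.calibration(name): a dict with "fx", "fy", "cx", "cy" (pixels), "T" (4x4, takes a point from camera to world coordinates). Camera axes: x right, y up, looking along -z (the intrinsics and any distortion apply to the point x, -y, -z); pixel columns grow to the right and rows downward; lengths in m; the calibration is good to about 2 mm. A picture is of the moment at which its call begins: read the wrist's pose just before it. calibration takes no time and is no camera call; for the wrist camera it gives the pose at the moment of the call.
- bot.hand_in(): hands the job in, once; it reports no verdict.
The state is a dict: "t": time; "q": joint angles; "joint_vel": joint speeds; "joint_torque": joint torques, N m; "eef_pos": TCP position; "tool_rot": TCP orientation; "contact_force": force on the tool from outside, world axes, zero at the start; "torque": the same for the moment, N m; "gripper_width": opening from 0.0 (shut) to 1.0 (fully open).
Only numpy, scipy, OpenCV 4.12 (cv2) and the standard library are available. Lean on these libraries where they do the work, as an engineer would, in place of code of your own. Each camera call takes 0.05 s, during which the arm holds its last target.

## Working session

There is one attempt and no reset: what is moved stays moved. The work goes in short steps, Python scripts to look and compute and a shell command to move; the robot and the scene stay as the last step left them, time stands still between calls to the robot, and variables do not carry over. Pictures are saved under pics/ and viewed, and the job is handed in when it is done.

```bash
mkdir -p pics; ls
cat > h.py <<'E'
import numpy as np, cv2
from scipy.spatial.transform import Rotation as R
from station import bot
def snap(name,fn):
    c=bot.calibration(name); p,d=bot.read_camera(name)
    cv2.imwrite(f'pics/{fn}.png',p[:,:,::-1]); np.savez(f'pics/{fn}.npz',p=p,d=d,T=c['T'],k=[c['fx'],c['fy'],c['cx'],c['cy']])
    return p,d,c
def load(fn):
    z=np.load(f'pics/{fn}.npz'); return z['p'],z['d'],z['T'],z['k']
def cloud(fn):
    p,d,T,k=load(fn); v,u=np.mgrid[0:d.shape[0],0:d.shape[1]]
    X=np.stack([(u-k[2])/k[0]*d,-(v-k[3])/k[1]*d,-d],-1)
    return X@T[:3,:3].T+T[:3,3], d>0, p
def ray(fn,u,v,z):
    p,d,T,k=load(fn); r=T[:3,:3]@np.array([(u-k[2])/k[0],-(v-k[3])/k[1],-1]); o=T[:3,3]
    return o+r*(z-o[2])/r[2]
def tool():
    o=bot.get_obs(); q=o['tool_rot']; return np.array(o['eef_pos']),R.from_quat([q[1],q[2],q[3],q[0]])
E
python3 - <<'E'
from h import *
print(bot.get_obs())
for n in ['scene','top','wrist']:
    p,d,c=snap(n,n+'0'); print(n,c)
E
```

```text
pics
{'t': 0.0, 'q': array([ 1.21088953,  0.47780815,  0.02237275,  1.55646192, -0.01154182,
        1.1093039 , -0.08311731]), 'joint_vel': array([-0.00193795, -0.00047254,  0.00112839,  0.00142754,  0.00056999,
        0.00016903, -0.00052522]), 'joint_torque': array([ 5.57537132e-04, -5.96438920e+01,  1.60790998e+00, -2.81190044e+01,
        1.24860794e-02,  9.21176921e-03, -4.13003050e-06]), 'eef_pos': array([ 0.16800621, -0.65313769,  0.23031653]), 'tool_rot': array([ 0.55827619,  0.43363704,  0.55936001, -0.43290067]), 'contact_force': array([ 0.41148303, -0.5171321 , -0.05520801]), 'torque': array([-0.02638125,  0.03692448, -0.0123893 ]), 'gripper_width': 0.9967987855575429}
scene {'fx': 509.14133209983737, 'fy': 509.14133209983737, 'cx': 286.4145958356992, 'cy': 208.92144830659575, 'T': array([[-0.62836769,  0.54869852, -0.5514381 , -0.15073624],
       [-0.77790864, -0.44002986,  0.44858875,  0.64977171],
       [ 0.00349076,  0.71084714,  0.70333787,  0.99380743],
       [ 0.        ,  0.        ,  0.        ,  1.        ]])}
top {'fx': 468.74000342298683, 'fy': 468.74000342298683, 'cx': 272.160439894384, 'cy': 215.09344952464517, 'T': array([[ 0.02799936,  0.99635366, -0.08059419,  0.4467135 ],
       [-0.99959469,  0.02832294,  0.00287431,  0.08572719],
       [ 0.0051465 ,  0.08048105,  0.99674285,  1.18588307],
       [ 0.        ,  0.        ,  0.        ,  1.        ]])}
wrist {'fx': 290.27726779957777, 'fy': 290.27726779957777, 'cx': 275.89144092771096, 'cy': 209.88522299875495, 'T': array([[ 2.48943598e-01,  9.33438307e-01,  2.58302173e-01,
         2.35071734e-01],
       [-9.68517867e-01,  2.40057672e-01,  6.59200620e-02,
        -6.36192241e-01],
       [-4.75107332e-04, -2.66580647e-01,  9.63812499e-01,
         3.72585219e-01],
       [ 0.00000000e+00,  0.00000000e+00,  0.00000000e+00,
         1.00000000e+00]])}
```

View pics/scene0.png

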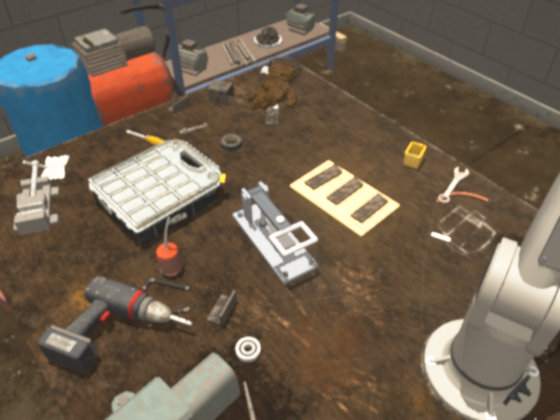

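View pics/top0.png

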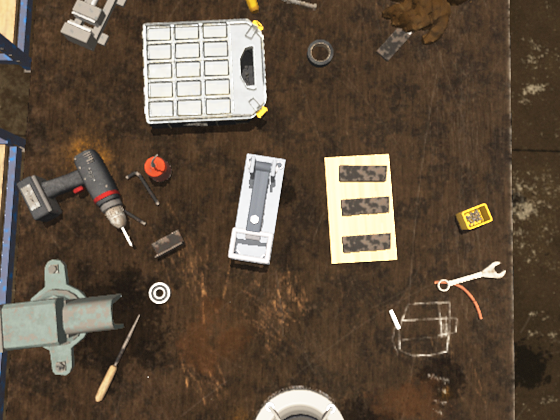

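Run:
```python
from h import *
P,ok,p=cloud('top0')
im=p[130:290,210:420,::-1]; cv2.imwrite('pics/c1.png',cv2.resize(im,None,fx=3.7,fy=3.7,interpolation=cv2.INTER_CUBIC))
hsv=cv2.cvtColor(p,cv2.COLOR_RGB2HSV)
# board mask: height
z=P[:,:,2]
u,v=np.arange(560),np.arange(420)
for (a,b) in [(254,219),(248,245),(255,235),(262,170),(275,160),(235,258),(265,258),(365,205),(360,190),(330,220),(365,243),(360,174),(300,200),(300,300),(170,243),(155,165)]:
    print((a,b),P[b,a].round(4))
m=np.zeros(z.shape,np.uint8); m[140:280,315:405]=((z[140:280,315:405]>0.005)*255)
c=max(cv2.findContours(m,0,1)[0],key=cv2.contourArea); print(cv2.minAreaRect(c),cv2.contourArea(c))
# plates dark on board
mm=np.zeros(z.shape,np.uint8); mm[150:270,325:400]=((hsv[150:270,325:400,2]<140)*255)
mm=cv2.morphologyEx(mm,cv2.MORPH_CLOSE,np.ones((5,5)))
for c in cv2.findContours(mm,0,1)[0]:
    if cv2.contourArea(c)>200: print(cv2.minAreaRect(c),cv2.contourArea(c))
```

```text
(254, 219) [0.5231 0.1239 0.1155]
(248, 245) [0.465  0.1406 0.0127]
(255, 235) [0.4868 0.1208 0.1084]
(262, 170) [0.6381 0.1091 0.1096]
(275, 160) [0.661  0.0797 0.1167]
(235, 258) [0.4329 0.165  0.1063]
(265, 258) [0.4349 0.0963 0.1068]
(365, 205) [ 0.5729 -0.1491  0.0204]
(360, 190) [ 0.6122 -0.1386  0.0072]
(330, 220) [ 0.5336 -0.0636  0.0092]
(365, 243) [ 0.478  -0.1503  0.0199]
(360, 174) [ 0.6513 -0.136   0.0179]
(300, 200) [ 0.5832  0.0125 -0.0008]
(300, 300) [0.3316 0.0068 0.0014]
(170, 243) [0.4646 0.337  0.0047]
(155, 165) [0.6482 0.3655 0.0786]
((360.4067687988281, 209.11959838867188), (107.19656372070312, 67.48990631103516), 86.72950744628906) 6752.5
((365.83697509765625, 242.54913330078125), (15.106760025024414, 47.462562561035156), 85.76361083984375) 605.5
((362.0, 209.5), (119.0, 74.0), 90.0) 2909.5
```

View pics/c1.png

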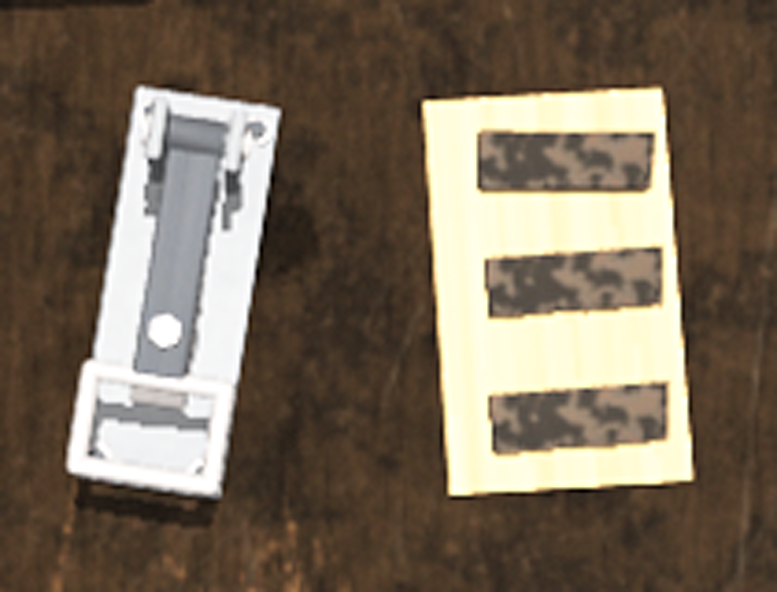

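Run:
```python
from h import *
for fn in ['top0','scene0']:
    P,ok,p=cloud(fn); hsv=cv2.cvtColor(p,cv2.COLOR_RGB2HSV)
    x,y,z=P[...,0],P[...,1],P[...,2]
    box=ok&(x>.38)&(x<.72)&(y>0.03)&(y<.22)
    Q=P[box&(z>.09)&(z<.112)]
    r=cv2.minAreaRect(Q[:,:2].astype(np.float32)*1000); print(fn,'lever',r)
    near=box&(z>.09)&(z<.115)
    Q=P[box&(z>.008)&(z<.018)]; r=cv2.minAreaRect(Q[:,:2].astype(np.float32)*1000); print('base',r,np.median(Q[:,2]))
    Q=P[box&(z>.05)&(z<.085)]; print('anvil?',len(Q),np.histogram(Q[:,2],bins=14,range=(.05,.085))[0])
    Q=P[box&(z>.05)&(z<.078)&(x<.58)]; print(Q[:,:2].min(0),Q[:,:2].max(0))
    b=ok&(x>.42)&(x<.72)&(y<-.03)&(y>-.28)
    m=(b&(z>.0145)&(z<.03)).astype(np.uint8)*255
    m2=(b&(z>.004)).astype(np.uint8)
    Q=P[m2>0]; print('board',cv2.minAreaRect(Q[:,:2].astype(np.float32)*1000))
    m=((hsv[...,2]<150)|(hsv[...,1]<70))*(cv2.erode(m2,np.ones((3,3))))
    m=np.uint8(m)*255
    for c in cv2.findContours(m,0,1)[0]:
        if cv2.contourArea(c)>150:
            c=c[:,0]; W=np.array([ray(fn,a,e,.019)[:2] for a,e in c])*1000
            print('plate',np.round(cv2.minAreaRect(W.astype(np.float32))[0],1),cv2.minAreaRect(W.astype(np.float32))[1:])
p,r=tool(); print(p,r.as_matrix().round(3))
```

```text
top0 lever ((545.626220703125, 120.13253784179688), (95.85592651367188, 238.6416015625), 82.8604507446289)
base ((553.9996948242188, 140.93988037109375), (143.51504516601562, 281.74188232421875), 82.76207733154297) 0.014270547409713119
anvil? 115 [ 0  3  3 14 40 31  7  2  2  3  1  4  0  5]
[0.47672963 0.10035385] [0.56406857 0.14379895]
board ((570.0816040039062, -154.62493896484375), (299.8730773925781, 248.95230102539062), 0.24950963258743286)
plate [ 564.5 -137.8] ((261.8463439941406, 158.42506408691406), 4.944287300109863)
scene0 lever ((545.8260498046875, 121.1158218383789), (97.2001724243164, 242.61782836914062), 83.55030059814453)
base ((549.7589111328125, 125.94589233398438), (123.46073150634766, 284.4150695800781), 79.6590576171875) 0.015115131302624096
anvil? 388 [ 14  14  16  20  75 139  61  11   6  10   5   5   7   5]
[0.47301866 0.10708435] [0.56735906 0.14688147]
board ((569.9988403320312, -154.72286987304688), (249.83328247070312, 299.8050537109375), 89.86073303222656)
plate [ 557.9 -132.1] ((261.93023681640625, 159.07479858398438), 4.7520856857299805)
[ 0.16806781 -0.65329818  0.23056438] [[-0.     0.968  0.249]
 [ 0.001  0.249 -0.968]
 [-1.    -0.    -0.001]]
```

```bash
python3 -m jog '0 50 0 -0.73 0 0 85;0 50 0 -0.73 0 0 85;0 50 0 -0.73 0 0 85;0 50 0 -0.73 0 0 85;0 50 0 -0.73 0 0 85'
```

```text
t: 0.65
eef_pos: [0.3983, -0.5549, 0.2309]
tool_rot: [0.631, 0.318, 0.631, -0.318]
contact_force: [0.6, -0.8, -0.1]
gripper_width: 0.997
```

```bash
python3 -m jog '0 50 0 -0.73 0 0 85;0 50 0 -0.73 0 0 85;0 50 0 -0.73 0 0 85;0 50 0 -0.73 0 0 85;0 50 0 -0.73 0 0 85'
```

```text
t: 1.15
eef_pos: [0.5733, -0.3784, 0.2309]
tool_rot: [0.68, 0.193, 0.68, -0.193]
contact_force: [-0.3, 0.5, 0.3]
gripper_width: 0.993
```

```bash
python3 -m jog '0 50 0 -0.73 0 0 85;0 50 0 -0.73 0 0 85;0 0 0 0 0 0 85;0 0 0 0 0 0 85'
python3 - <<'E'
from h import *
snap('wrist','w1'); print(tool()[1].as_matrix().round(3))
E
```

```text
t: 1.55
eef_pos: [0.6222, -0.2908, 0.2309]
tool_rot: [0.693, 0.14, 0.693, -0.14]
contact_force: [-0.3, -1.3, -0.8]
gripper_width: 0.996
[[-0.001  0.391  0.92 ]
 [-0.     0.92  -0.391]
 [-1.    -0.001 -0.001]]
```

View pics/w1.png

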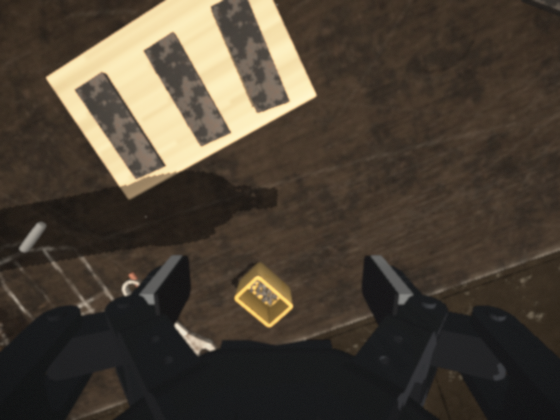

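```bash
python3 -m jog '0 50 0 -0.73 0 0 85;0 50 0 -0.73 0 0 85;0 0 0 0 0 0 85;0 0 0 0 0 0 85'
python3 - <<'E'
from h import *
snap('wrist','w2'); print(tool()[1].as_matrix().round(3))
E
```

```text
t: 2.0
eef_pos: [0.6568, -0.1997, 0.2311]
tool_rot: [0.702, 0.088, 0.702, -0.088]
contact_force: [-0.2, -0.8, 0.1]
gripper_width: 0.997
[[-0.001  0.249  0.969]
 [-0.001  0.969 -0.249]
 [-1.    -0.002 -0.001]]
```

View pics/w2.png

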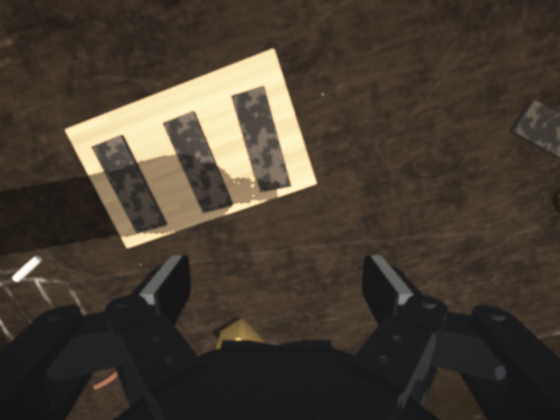

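```bash
cat > pl.py <<'E'
from h import *
import sys
def plates(fn,top=.019):
    p,d,T,k=load(fn); hsv=cv2.cvtColor(p,cv2.COLOR_RGB2HSV)
    y=cv2.inRange(hsv,(12,40,120),(40,255,255))
    c=max(cv2.findContours(y,0,1)[0],key=cv2.contourArea)
    reg=np.zeros_like(y); cv2.drawContours(reg,[cv2.convexHull(c)],-1,255,-1)
    dark=cv2.bitwise_and(cv2.bitwise_not(y),cv2.erode(reg,np.ones((3,3))))
    dark=cv2.morphologyEx(dark,cv2.MORPH_OPEN,np.ones((5,5)))
    for c in cv2.findContours(dark,0,1)[0]:
        if cv2.contourArea(c)>300:
            W=np.array([ray(fn,a,e,top)[:2] for a,e in c[:,0]])*1000
            b=cv2.minAreaRect(W.astype(np.float32)); print('plate',np.round(b[0],1),np.round(b[1],1),round(b[2],1), cv2.minAreaRect(c)[0])
for f in sys.argv[1:]: print(f); plates(f)
E
python3 pl.py top0 scene0 w1 w2
```

```text
top0
plate [595.  -76.2] [192.2  43.2] 4.9 (335.9779052734375, 195.6681365966797)
scene0
plate [ 43.4 -28.1] [ 38.3 102.7] 32.0 (472.8902587890625, 342.4878234863281)
plate [33.7 54.9] [107.9 221. ] 56.4 (455.7740783691406, 377.51434326171875)
plate [-19.5 -66.4] [148.9 228.4] 13.5 (508.6374816894531, 356.0114440917969)
plate [ 125.4 -131.7] [ 35.4 209.4] 10.4 (470.0000305175781, 295.5000305175781)
plate [  88.3 -296.8] [150.3 147.4] 20.0 (526.1443481445312, 269.9400634765625)
plate [  99.5 -420.5] [ 48.8 186.6] 30.2 (548.5, 245.0)
plate [ 185.3 -446.9] [ 40.4 189.4] 15.9 (524.4000244140625, 219.20001220703125)
w1
plate [ 484.6 -168.8] [40.8 24.1] 51.8 (127.50999450683594, 137.92999267578125)
plate [ 574.7 -163.7] [39.4 24.7] 57.9 (193.4877166748047, 102.13523864746094)
plate [ 480.4 -128.1] [40.  60.9] 6.7 (105.73075866699219, 104.84615325927734)
plate [ 655.8 -156.5] [40.  27.8] 57.4 (255.5770263671875, 65.48656463623047)
plate [ 571.  -124.2] [38.4 61.8] 5.4 (174.0164337158203, 68.35079193115234)
plate [ 654.5 -117. ] [38.1 63.1] 0.9 (239.4955596923828, 28.933631896972656)
w2
plate [ 483.7 -157.1] [ 44.3 119.5] 6.0 (129.6999969482422, 185.90000915527344)
plate [ 658.4 -159.6] [40.6 24.7] 36.3 (267.6313781738281, 153.86688232421875)
plate [ 574.6 -152.3] [ 42.1 118.5] 5.4 (198.2783660888672, 163.8762969970703)
plate [ 654.7 -116.1] [37.1 60.4] 1.2 (254.76622009277344, 117.77448272705078)
```

```bash
python3 -m jog '-12 32 -36 0 0 0 85;-12 32 -36 0 0 0 85;-12 32 -36 0 0 0 85;-12 32 -36 0 0 0 85;0 32 -36 -1.2 0 0 85'; python3 -m jog '0 0 0 0 0 0 85;0 0 0 0 0 0 85'
python3 - <<'E'
from h import *
snap('wrist','w3'); print(tool()[1].as_matrix().round(3))
E
```

```text
t: 2.55
eef_pos: [0.5217, -0.0017, 0.2811]
tool_rot: [0.707, 0.045, 0.704, -0.045]
contact_force: [1.0, 0.7, 0.1]
gripper_width: 0.999
t: 2.75
eef_pos: [0.5217, -0.002, 0.2797]
tool_rot: [0.706, 0.044, 0.705, -0.045]
contact_force: [0.2, -1.5, -0.3]
gripper_width: 0.99
[[ 0.     0.128  0.992]
 [-0.001  0.992 -0.128]
 [-1.    -0.001  0.001]]
```

View pics/w3.png

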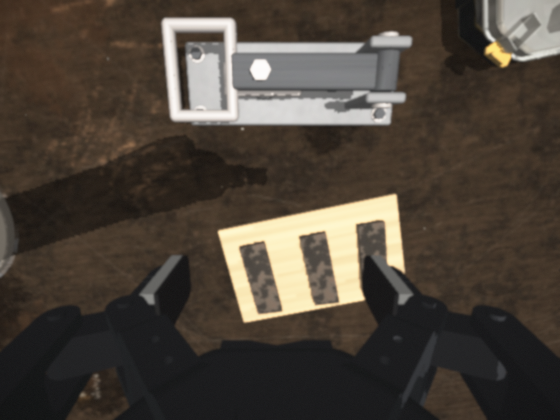

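Run:
```python
from h import *
p,d,T,k=load('w3')
im=p[10:140,150:420,::-1]; cv2.imwrite('pics/c2.png',cv2.resize(im,None,fx=2.9,fy=2.9,interpolation=cv2.INTER_CUBIC))
P,ok,p=cloud('w3')
for v in (50,70,90): print([tuple((P[v,u]*1000).round(0)) for u in range(158,184,2)])
print('bolt',(P[70,260]*1000).round())
for fn in ['w3']:
    x,y,z=P[...,0],P[...,1],P[...,2]
    Q=P[ok&(x>.38)&(x<.58)&(y>0.05)&(y<.2)&(z>.095)&(z<.11)]
    e=np.array([.992,-.125]); n=np.array([.125,.992])
    a=Q[:,:2]@e; b=Q[:,:2]@n
    print(np.percentile(a,[0,1]),np.percentile(b,[.5,99.5]),b[a<a.min()+.012].mean(), a[a<a.min()+.012].mean())
    for lo in np.arange(a.min()+.06,a.max(),.01):
        s=(a>lo)&(a<lo+.01); print(lo.round(3),b[s].min().round(4),b[s].max().round(4))
```

```text
[(np.float64(392.0), np.float64(183.0), np.float64(-1.0)), (np.float64(395.0), np.float64(183.0), np.float64(-1.0)), (np.float64(398.0), np.float64(182.0), np.float64(1.0)), (np.float64(432.0), np.float64(153.0), np.float64(104.0)), (np.float64(435.0), np.float64(153.0), np.float64(105.0)), (np.float64(437.0), np.float64(152.0), np.float64(106.0)), (np.float64(439.0), np.float64(152.0), np.float64(106.0)), (np.float64(441.0), np.float64(152.0), np.float64(105.0)), (np.float64(442.0), np.float64(152.0), np.float64(104.0)), (np.float64(415.0), np.float64(180.0), np.float64(-1.0)), (np.float64(418.0), np.float64(180.0), np.float64(-2.0)), (np.float64(420.0), np.float64(180.0), np.float64(-2.0)), (np.float64(423.0), np.float64(180.0), np.float64(-2.0))]
[(np.float64(386.0), np.float64(160.0), np.float64(-1.0)), (np.float64(389.0), np.float64(160.0), np.float64(-1.0)), (np.float64(391.0), np.float64(160.0), np.float64(-3.0)), (np.float64(395.0), np.float64(159.0), np.float64(0.0)), (np.float64(431.0), np.float64(135.0), np.float64(106.0)), (np.float64(433.0), np.float64(135.0), np.float64
[... 786 characters left out ...]
0), np.float64(116.0), np.float64(106.0)), (np.float64(433.0), np.float64(116.0), np.float64(106.0)), (np.float64(435.0), np.float64(116.0), np.float64(106.0)), (np.float64(437.0), np.float64(116.0), np.float64(105.0)), (np.float64(437.0), np.float64(116.0), np.float64(100.0)), (np.float64(410.0), np.float64(132.0), np.float64(-1.0)), (np.float64(412.0), np.float64(132.0), np.float64(-2.0))]
bolt [524. 122. 114.]
[0.40838145 0.40995575] [0.1404042 0.2337214] 0.18870184013637722 0.4154436263306183
0.468 0.1403 0.2343
0.478 0.1424 0.2322
0.488 0.1703 0.2046
0.498 0.1703 0.2045
0.508 0.1702 0.2045
0.518 0.1702 0.2047
0.528 0.1702 0.2046
0.538 0.1702 0.2045
0.548 0.1701 0.2032
0.558 0.1702 0.201
```

View pics/c2.png

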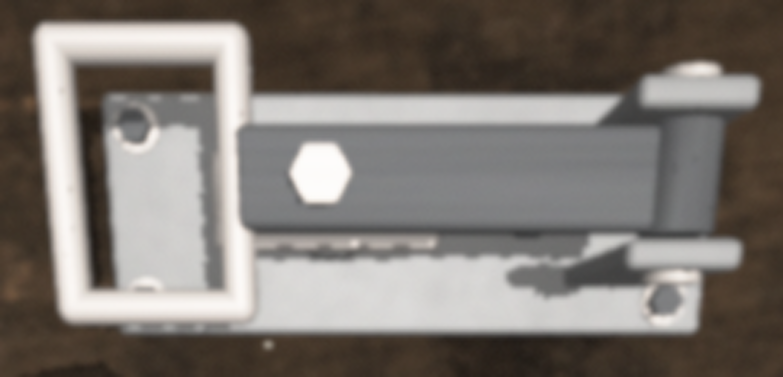

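```bash
python3 -m jog '0 31 -25.7 0 0 0 50;0 31 -25.7 0 0 0 50;0 31 -25.7 0 0 0 50;0 31 -25.7 0 0 0 50;40 0 0 0 0 0 50'; python3 -m jog '40 0 0 0 0 0 50;20 0 0 0 0 0 50;0 0 0 0 0 0 50;0 0 0 0 0 0 50';  python3 - <<'E'
from h import *
snap('wrist','w4'); snap('top','t4');p,r=tool();e=np.array([.992,-.125]); n=np.array([.125,.992]);print(p[:2]@e,p[:2]@n,p[2],r.as_matrix().round(3))
E
```

```text
t: 3.3
eef_pos: [0.4374, 0.1397, 0.2432]
tool_rot: [0.709, 0.044, 0.703, -0.041]
contact_force: [1.5, -0.9, -1.5]
gripper_width: 0.586
t: 3.7
eef_pos: [0.4363, 0.1344, 0.1795]
tool_rot: [0.706, 0.045, 0.706, -0.045]
contact_force: [0.1, 0.6, 0.4]
gripper_width: 0.587
0.41634354847617094 0.18868926200344294 0.18057874066835505 [[ 0.002  0.125  0.992]
 [ 0.001  0.992 -0.125]
 [-1.     0.001  0.002]]
```

View pics/w4.png

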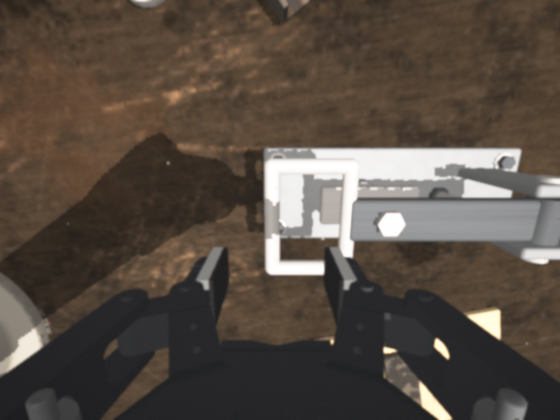

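```bash
python3 -m jog '40 0 0 0 0 0 45;40 0 0 0 0 0 45;18 0 0 0 0 0 45;0 0 0 0 0 0 45;0 0 0 0 0 0 45' 30
python3 - <<'E'
from h import *
P,ok,p=cloud('w4')
print([tuple((P[205,u]*1000).round(1)) for u in (328,332,336,340)]); print([tuple((P[v,u]*1000).round(1)) for v,u in ((190,370),(192,390),(191,405))])
snap('wrist','w5'); print(bot.get_obs()['contact_force'])
E
```

```text
t: 4.3
eef_pos: [0.4363, 0.1358, 0.0825]
tool_rot: [0.706, 0.044, 0.705, -0.043]
contact_force: [-0.1, 0.7, 1.2]
gripper_width: 0.528
[(np.float64(485.8), np.float64(128.7), np.float64(62.1)), (np.float64(489.5), np.float64(128.1), np.float64(61.6)), (np.float64(493.1), np.float64(127.7), np.float64(61.9)), (np.float64(489.2), np.float64(138.4), np.float64(100.7))]
[(np.float64(524.9), np.float64(137.9), np.float64(62.0)), (np.float64(542.9), np.float64(133.8), np.float64(62.1)), (np.float64(556.6), np.float64(132.9), np.float64(62.0))]
[-1.39681797e-01  2.26358066e-05 -3.28259407e-01]
```

View pics/w5.png

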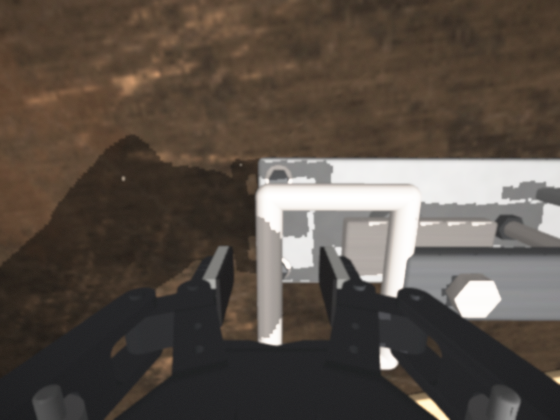

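```bash
python3 -m jog '0 0 0 0 0 0 0;0 0 0 0 0 0 0;0 0 0 0 0 0 0;0 0 0 0 0 0 0;0 0 0 0 0 0 0' 30;  python3 -m jog '0 0 0 0 0 0 0;-5 0 0 0 0 0 0;-5 0 0 0 0 0 0;0 0 0 0 0 0 0' 30
python3 - <<'E'
from h import *
snap('wrist','w6'); p,r=tool();e=np.array([.992,-.125]); n=np.array([.125,.992]);print(p[:2]@e,p[:2]@n,p[2])
E
```

```text
t: 4.85
eef_pos: [0.4332, 0.136, 0.0822]
tool_rot: [0.705, 0.043, 0.707, -0.044]
contact_force: [-9.3, 0.1, 13.2]
gripper_width: 0.127
t: 5.25
eef_pos: [0.4334, 0.1359, 0.0916]
tool_rot: [0.705, 0.043, 0.707, -0.043]
contact_force: [-5.5, 3.2, -1.5]
gripper_width: 0.125
0.4128994971621749 0.18898808156322058 0.09143243687465799
```

View pics/w6.png

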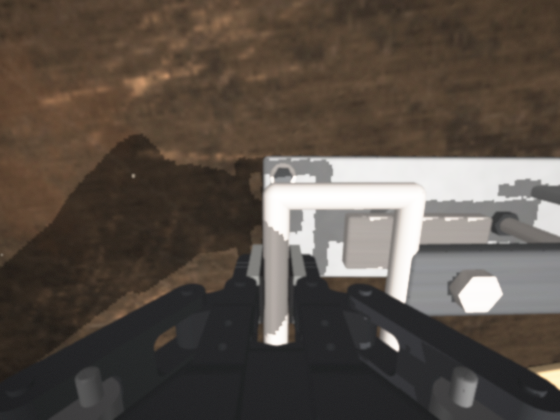

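```bash
python3 -m jog '-22.5 0 2.2 0 0 0 0;-21.1 0 4.3 0 0 0 0;-20.5 0 6.4 0 0 0 0;-19.8 0 8.4 0 0 0 0;0 0 0 0 0 0 0' 30
python3 - <<'E'
from h import *
p,r=tool();e=np.array([.992,-.125]); n=np.array([.125,.992]);print(p[:2]@e,p[:2]@n,p[2])
E
```

```text
t: 5.8
eef_pos: [0.4538, 0.1333, 0.1769]
tool_rot: [0.704, 0.043, 0.707, -0.044]
contact_force: [-11.7, 1.6, 3.2]
gripper_width: 0.128
0.43346217648985397 0.18897321402917594 0.1769268008030713
```

```bash
python3 -m jog '-18.9 0 10.3 0 0 0 0;-17.7 0 12.1 0 0 0 0;-16.4 0 13.8 0 0 0 0;-15 0 15.4 0 0 0 0;-13.4 0 16.8 0 0 0 0'; python3 -m jog '-11.6 0 18.1 0 0 0 0;-9.7 0 19.2 0 0 0 0;-7.8 0 20 0 0 0 0;-5.7 0 20.7 0 0 0 0;0 0 0 0 0 0 0'
python3 - <<'E'
from h import *
p,r=tool();e=np.array([.992,-.125]); n=np.array([.125,.992]);print(p[:2]@e,p[:2]@n,p[2]); snap('scene','s7')
E
```

```text
t: 6.3
eef_pos: [0.5188, 0.1252, 0.2585]
tool_rot: [0.702, 0.042, 0.709, -0.044]
contact_force: [-12.1, -2.6, 10.9]
gripper_width: 0.124
t: 6.8
eef_pos: [0.6043, 0.1143, 0.2945]
tool_rot: [0.707, 0.045, 0.704, -0.044]
contact_force: [-2.9, -2.3, 11.5]
gripper_width: 0.127
0.5852104959970302 0.18894705694473052 0.2944967051296425
```

View pics/s7.png

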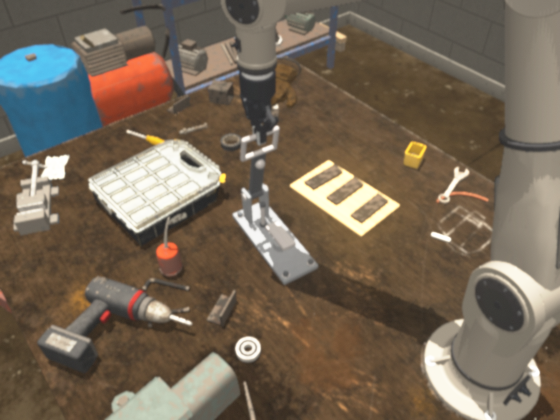

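Lever nearly upright in the grip near pixel (258,150). I'll continue past 1.65.

```bash
python3 -m jog '-3.7 0 21.2 0 0 0 0;-1.5 0 21.4 0 0 0 0;0.6 0 21.5 0 0 0 0;1.7 0 15 0 0 0 0;0 0 0 0 0 0 0'
python3 - <<'E'
from h import *
p,r=tool();e=np.array([.992,-.125]); n=np.array([.125,.992]);print(p[:2]@e,p[:2]@n,p[2])
E
```

```text
t: 7.35
eef_pos: [0.6819, 0.1046, 0.2951]
tool_rot: [0.707, 0.044, 0.705, -0.044]
contact_force: [1.0, -1.1, 3.5]
gripper_width: 0.13
0.6634126067949995 0.18903663692018421 0.29510458379331095
```

```bash
python3 -m jog '0 0 0 0 0 0 50;0 0 0 0 0 0 50;0 0 0 0 0 0 50;0 0 0 0 0 0 50;-20 0 0 0 0 0 50'; python3 -m jog '-40 0 0 0 0 0 50;-10 0 0 0 0 0 85;0 -30 -30 0 0 0 85;0 0 0 0 0 0 85'
python3 - <<'E'
from h import *
p,r=tool();e=np.array([.992,-.125]); n=np.array([.125,.992]);print(p[:2]@e,p[:2]@n,p[2]); snap('scene','s8')
P,ok,_=cloud('s8'); x,y,z=P[...,0],P[...,1],P[...,2]; Q=P[ok&(x>.6)&(x<.75)&(y>.05)&(y<.17)&(z>.28)&(z<.335)]; print(np.c_[Q[:,:2]@e,Q[:,:2]@n,Q[:,2]].mean(0),len(Q))
E
```

```text
t: 7.85
eef_pos: [0.6783, 0.1046, 0.3116]
tool_rot: [0.704, 0.043, 0.708, -0.044]
contact_force: [0.1, 0.0, 0.9]
gripper_width: 0.587
t: 8.25
eef_pos: [0.6438, 0.0758, 0.3642]
tool_rot: [0.705, 0.043, 0.706, -0.046]
contact_force: [-0.1, 0.5, 0.3]
gripper_width: 0.997
0.6291877048715845 0.15564963769100826 0.36419792320353916
[0.65837296 0.18931577 0.30871496] 325
```

View pics/s8.png

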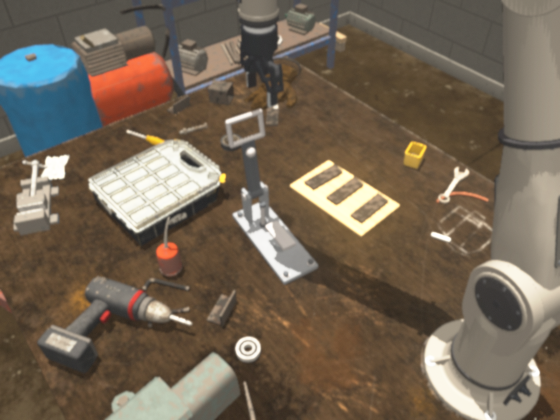

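```bash
python3 -m jog '0 -36 -18.6 0 0 0 85;25 -36 -18.6 0 0 0 85;30 -36 -18.6 0 0 0 70;30 -36 -18.6 0 0 0 70;30 -36 -18.6 0 0 0 70'; python3 -m jog '30 -36 -18.6 0 0 0 70;25 -36 -18.6 -1.1 0 0 70;0 0 0 -1.1 0 0 70;0 0 0 0 0 0 70;0 0 0 0 0 0 70'
python3 - <<'E'
from h import *
p,r=tool();print(p,r.as_matrix().round(3),bot.get_obs()['q'])
snap('wrist','w9'); snap('top','t9'); snap('scene','s9')
E
python3 pl.py w9
```

```text
t: 8.8
eef_pos: [0.5322, -0.0881, 0.2493]
tool_rot: [0.706, 0.043, 0.705, -0.043]
contact_force: [0.4, 0.4, -0.1]
gripper_width: 0.819
t: 9.3
eef_pos: [0.4885, -0.153, 0.1959]
tool_rot: [0.707, -0.037, 0.705, 0.037]
contact_force: [0.6, 0.1, 0.7]
gripper_width: 0.821
[ 0.48849487 -0.15301571  0.19587885] [[ 0.002 -0.105  0.994]
 [ 0.     0.994  0.105]
 [-1.     0.     0.002]] [ 0.59324711  0.28878043 -0.48488348  1.95293083  0.16475865  0.93644164
  0.13312993]
w9
plate [ 574.8 -167.3] [44.4 29.7] 33.0 (347.9115905761719, 211.48245239257812)
plate [ 652.2 -143.1] [ 42.5 115.3] 1.1 (418.853515625, 196.19915771484375)
plate [ 568.6 -124.7] [39.8 63.2] 5.8 (349.004638671875, 173.9169158935547)
plate [ 478.4 -142.8] [38. 91.] 6.4 (266.0, 180.5)
```

View pics/w9.png

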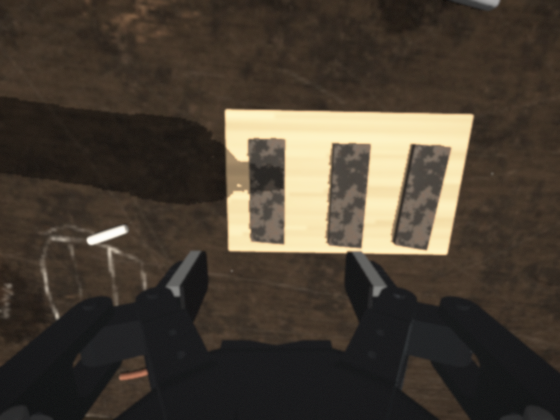

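View pics/s9.png

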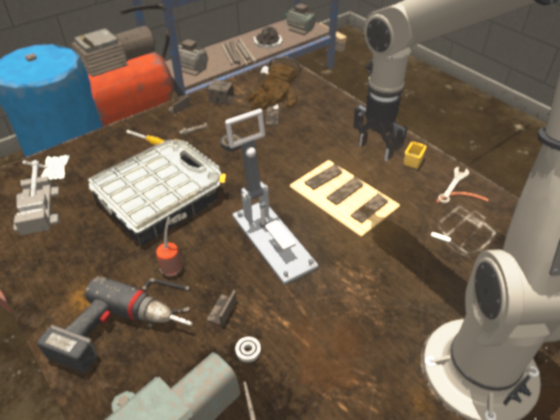

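View pics/t9.png

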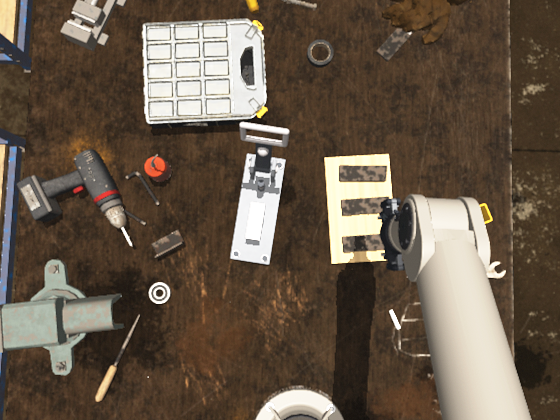

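Run:
```python
from h import *
p,d,T,k=load('w9')
cv2.imwrite('pics/c3.png',cv2.resize(p[100:270,210:480,::-1],None,fx=2.9,fy=2.9,interpolation=cv2.INTER_CUBIC))
C=[(249,139),(285.5,139),(285.5,243.5),(249.5,242.5)]
W=np.array([ray('w9',a,b,.019)[:2] for a,b in C]); print((W*1000).round(1),W.mean(0))
# anvil
for fn in ['t9','s9']:
    P,ok,_=cloud(fn); e=np.array([.992,-.125]); n=np.array([.125,.992]); x,y,z=P[...,0],P[...,1],P[...,2]
    Q=P[ok&(x>.4)&(x<.6)&(y>.05)&(y<.2)&(z>.055)&(z<.07)]
    print(fn,len(Q),np.percentile(Q[:,:2]@e,[0,2,50,98,100]).round(4),np.percentile(Q[:,:2]@n,[0,2,50,98,100]).round(4),np.median(Q[:,2]))
```

```text
[[ 456.   -98.5]
 [ 494.8  -94.4]
 [ 508.4 -213.4]
 [ 466.1 -216.5]] [ 0.48133883 -0.15571115]
t9 560 [0.4578 0.4596 0.5025 0.546  0.5475] [0.1693 0.1699 0.1871 0.2044 0.2053] 0.062402401584194744
s9 449 [0.4557 0.4572 0.499  0.5454 0.5489] [0.1678 0.17   0.189  0.2053 0.2067] 0.06346489627279106
```

View pics/c3.png

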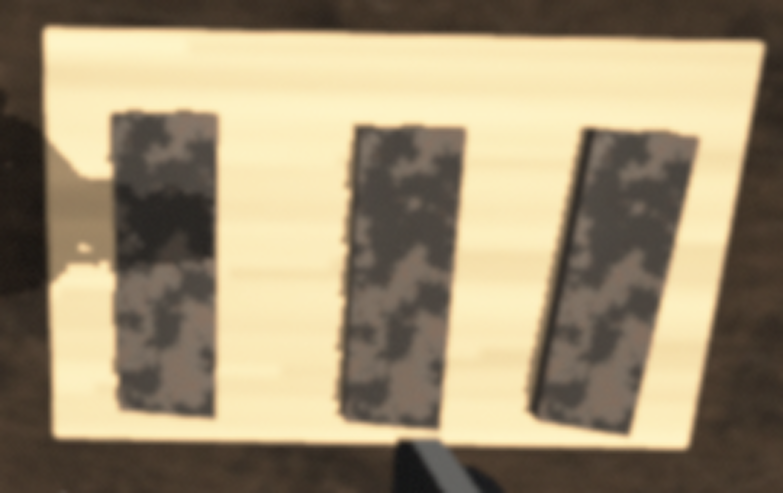

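```bash
python3 -m jog '30 -2.3 -6.8 0 0 0 60;45 0 0 0 0 0 60;45 0 0 0 0 0 60;45 0 0 0 0 0 60;15 0 0 0 0 0 60'; python3 -m jog '4 0 0 0 0 0 55;0 0 0 0 0 0 50;0 0 0 0 0 0 50';python3 - <<'E'
from h import *
p,r=tool();print(p,bot.get_obs()['contact_force'])
snap('wrist','w10')
E
```

```text
t: 9.95
eef_pos: [0.4789, -0.1555, 0.0118]
tool_rot: [0.704, -0.037, 0.708, 0.039]
contact_force: [-0.5, -0.5, 0.0]
gripper_width: 0.703
t: 10.25
eef_pos: [0.4821, -0.1569, 0.0126]
tool_rot: [0.707, -0.038, 0.705, 0.038]
contact_force: [-0.3, -0.3, 0.8]
gripper_width: 0.585
[ 0.48214399 -0.15686048  0.01261322] [-0.31059168 -0.2576257   0.81773311]
```

View pics/w10.png

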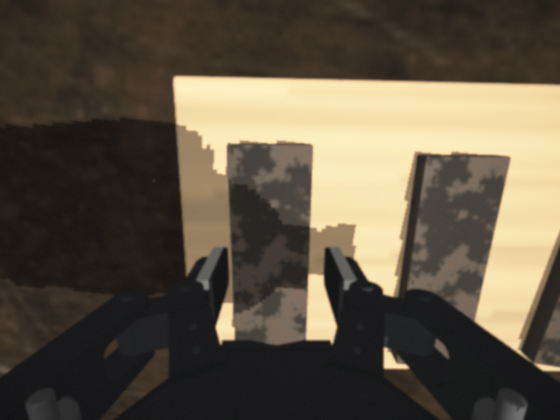

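```bash
python3 -m jog '2 0 -0.8 0 0 0 50;2 0 0 0 0 0 50;0 0 0 0 0 0 50'; python3 -m jog '2 0 0 0 0 0 50;2 0 0 0 0 0 50;0 0 0 0 0 0 50'
```

```text
t: 10.6
eef_pos: [0.4799, -0.1571, 0.0075]
tool_rot: [0.706, -0.038, 0.706, 0.038]
contact_force: [0.1, 0.6, -0.4]
gripper_width: 0.588
t: 10.9
eef_pos: [0.4802, -0.1572, 0.0059]
tool_rot: [0.706, -0.039, 0.706, 0.037]
contact_force: [-10.4, 2.1, 36.2]
gripper_width: 0.587
```

```bash
python3 -m jog '-4 0 0 0 0 0 50;0 0 0 0 0 0 45;0 0 0 0 0 0 0;0 0 0 0 0 0 0;0 0 0 0 0 0 0' 60; python3 -m jog '0 0 0 0 0 0 0;-10 0 0 0 0 0 0;-30 0 0 0 0 0 0;0 0 0 0 0 0 0;0 0 0 0 0 0 0'
python3 - <<'E'
from h import *
p,r=tool();print(p,r.as_matrix().round(3),bot.get_obs()['contact_force'])
snap('wrist','w11')
E
```

```text
t: 11.4
eef_pos: [0.4799, -0.1572, 0.0079]
tool_rot: [0.706, -0.038, 0.706, 0.038]
contact_force: [-3.0, 0.7, 15.9]
gripper_width: 0.445
t: 11.9
eef_pos: [0.4799, -0.1571, 0.0472]
tool_rot: [0.706, -0.038, 0.706, 0.038]
contact_force: [0.6, -0.2, -3.1]
gripper_width: 0.45
[ 0.47986883 -0.15714414  0.04720461] [[ 0.001 -0.107  0.994]
 [-0.     0.994  0.107]
 [-1.    -0.     0.001]] [ 0.6041253  -0.21653269 -3.07269859]
```

View pics/w11.png

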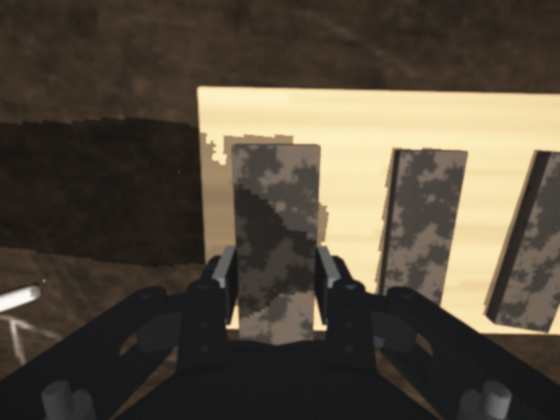

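Run:
```python
from h import *
p,r=tool(); M=r.as_matrix()
W=np.array([ray('w11',a,b,.0583) for a,b in [(234,145),(320,145),(317,245),(237,245)]]); print(((W-p)@M*1000).round(1))
```

```text
[[-11.7  61.  -16.4]
 [-11.7  61.   21.6]
 [-11.7  13.5  22. ]
 [-11.7  13.6 -16.8]]
```

```bash
python3 -m jog '-40 0 0 0 0 0 0;-40 0 0 0 0 0 0;-30 45.6 12 0 0 0 0;0 45.6 12 0 0 0 0;0 45.6 12 0 0 0 0'; python3 -m jog '0 45.6 12 0 0 0 0;0 45.6 12 0 0 0 0;0 45.6 12 0 0 0 0;0 0 0 -1.42 0 0 0;0 0 0 -1.42 0 0 0'; python3 -m jog '0 0 0 -1.42 0 0 0;0 0 0 -1.42 0 0 0;0 0 0 -1.42 0 0 0;0 0 0 -1.42 0 0 0;0 0 0 -1.42 0 0 0';python3 -m jog '0 0 0 -1.42 0 0 0;0 0 0 -1.42 0 0 0;0 0 0 0 0 0 0;0 0 0 0 0 0 0'
python3 - <<'E'
from h import *
p,r=tool();e=np.array([.992,-.125]); n=np.array([.125,.992]);print(p[:2]@e,p[:2]@n,p[2]);print(p,r.as_matrix().round(3),bot.get_obs()['q'])
snap('wrist','w12')
E
```

```text
t: 12.45
eef_pos: [0.5002, -0.0212, 0.1539]
tool_rot: [0.706, -0.037, 0.706, 0.037]
contact_force: [0.9, 0.3, -4.3]
gripper_width: 0.45
t: 12.95
eef_pos: [0.5203, 0.1204, 0.1526]
tool_rot: [0.691, -0.146, 0.693, 0.146]
contact_force: [0.2, -1.2, -3.7]
gripper_width: 0.448
t: 13.45
eef_pos: [0.5205, 0.1174, 0.1524]
tool_rot: [0.592, -0.385, 0.593, 0.386]
contact_force: [0.4, 0.4, -3.9]
gripper_width: 0.444
t: 13.85
eef_pos: [0.5208, 0.1175, 0.153]
tool_rot: [0.531, -0.466, 0.532, 0.467]
contact_force: [-0.0, -0.1, -3.7]
gripper_width: 0.448
0.5019594645379222 0.1816763370146886 0.1530148521004979
[0.5208153  0.11751454 0.15301485] [[-0.002 -0.992  0.129]
 [ 0.     0.129  0.992]
 [-1.     0.002 -0.   ]] [ 0.33921823  0.47571665 -0.85796449  1.92319242  0.4408378   0.94375543
  0.71054015]
```

View pics/w12.png

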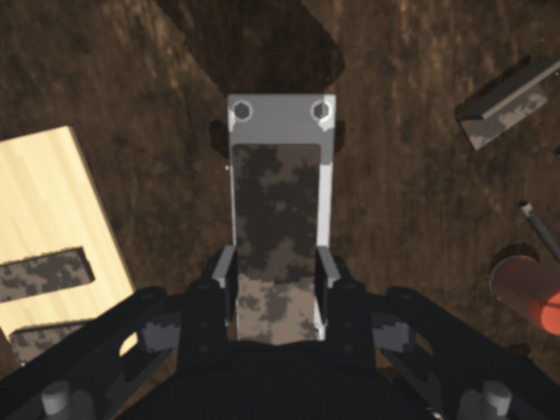

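```bash
python3 -m jog '20 -1 5.6 0 0 0 0;30 0 0 0 0 0 0;25 0 0 0 0 0 0;8 0 0 0 0 0 0;0 0 0 0 0 0 0'; python3 -m jog '4 0 0 0 0 0 0;2 0 0 0 0 0 0;0 0 0 0 0 0 0';  python3 - <<'E'
from h import *
p,r=tool();e=np.array([.992,-.125]); n=np.array([.125,.992]);print(p[:2]@e,p[:2]@n,p[2])
snap('wrist','w13'); snap('scene','s13')
E
```

```text
t: 14.4
eef_pos: [0.5223, 0.1232, 0.0702]
tool_rot: [0.53, -0.467, 0.531, 0.468]
contact_force: [-0.4, -0.1, -2.3]
gripper_width: 0.447
t: 14.7
eef_pos: [0.5236, 0.1233, 0.0657]
tool_rot: [0.531, -0.468, 0.53, 0.467]
contact_force: [-0.0, 0.2, -3.1]
gripper_width: 0.449
0.5039892084516885 0.18777818807472393 0.06574210272609873
```

View pics/s13.png

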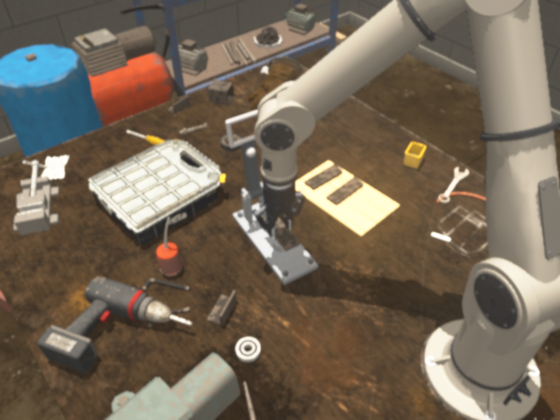

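```bash
python3 -m jog '2 0 0 0 0 0 0;1 0 0 0 0 0 0;0 0 0 0 0 0 0'; python3 -m jog '1 0 0 0 0 0 0;0 0 0 0 0 0 0'
```

```text
t: 15.1
eef_pos: [0.523, 0.1232, 0.062]
tool_rot: [0.53, -0.468, 0.53, 0.468]
contact_force: [0.1, 0.6, -3.3]
gripper_width: 0.445
t: 15.3
eef_pos: [0.5232, 0.1233, 0.0612]
tool_rot: [0.53, -0.468, 0.53, 0.468]
contact_force: [-0.8, 0.4, -1.4]
gripper_width: 0.446
```

```bash
python3 -m jog '1 0 0 0 0 0 0;0 0 0 0 0 0 0'
```

```text
t: 15.5
eef_pos: [0.5232, 0.1234, 0.0612]
tool_rot: [0.53, -0.468, 0.53, 0.467]
contact_force: [-4.0, -1.7, 9.9]
gripper_width: 0.449
```

Seated (contact at TCP z 0.0612). Release, raise straight up and look.

```bash
python3 -m jog '-1 0 0 0 0 0 45;0 0 0 0 0 0 55;0 0 0 0 0 0 60;0 0 0 0 0 0 60'; python3 -m jog '-20 0 0 0 0 0 60;-40 0 0 0 0 0 60;-40 0 0 0 0 0 60;0 0 0 0 0 0 60;0 0 0 0 0 0 60'
python3 - <<'E'
from h import *
p,r=tool();e=np.array([.992,-.125]); n=np.array([.125,.992]);print(p[:2]@e,p[:2]@n,p[2])
snap('wrist','w14')
P,ok,im=cloud('w14'); x,y,z=P[...,0],P[...,1],P[...,2]
Q=P[ok&(x>.4)&(x<.6)&(y>.05)&(y<.2)&(z>.065)&(z<.08)]
print(len(Q),np.percentile(Q[:,:2]@e,[0,2,50,98,100]).round(4),np.percentile(Q[:,:2]@n,[0,2,50,98,100]).round(4),np.median(Q[:,2]))
E
```

```text
t: 15.9
eef_pos: [0.5233, 0.1233, 0.0611]
tool_rot: [0.53, -0.468, 0.53, 0.468]
contact_force: [1.0, -0.7, -1.1]
gripper_width: 0.702
t: 16.4
eef_pos: [0.5237, 0.1232, 0.1618]
tool_rot: [0.531, -0.468, 0.53, 0.467]
contact_force: [0.1, -1.0, -0.5]
gripper_width: 0.704
0.5041318950611812 0.1876940203898958 0.16184321256058087
6664 [0.4439 0.4455 0.4976 0.5601 0.5655] [0.1678 0.1687 0.1882 0.2069 0.2079] 0.07188877198384655
```

View pics/w14.png

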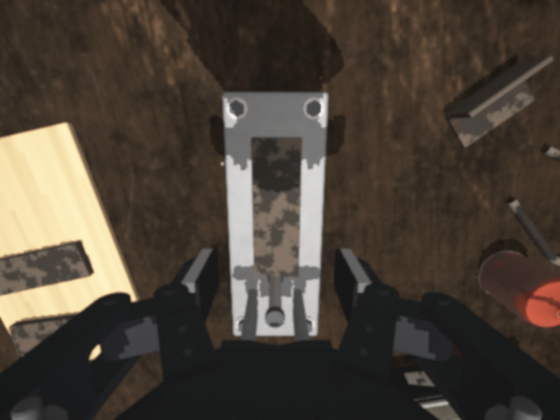

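```bash
python3 -m jog '0 0 -44.5 0 0 0 60;0 -13.5 -44.5 0 0 0 60;0 -13.5 -44.5 0 0 0 60;0 -13.5 -44.5 0 0 0 60;0 -13.5 -44.5 0 0 0 60'; python3 -m jog '0 -27 -44.5 1.42 0 0 60;0 0 0 1.42 0 0 60;0 0 0 1.42 0 0 60;0 0 0 1.42 0 0 60;0 0 0 1.42 0 0 60'; python3 -m jog '0 0 0 1.42 0 0 60;0 0 0 1.42 0 0 60;0 0 0 1.42 0 0 60;0 0 0 1.42 0 0 60';python3 -m jog '0 0 0 0.1 0 0 60;0 0 0 0 0 0 60'
python3 - <<'E'
from h import *
p,r=tool();print(p,r.as_matrix().round(3))
snap('wrist','w15')
E
python3 pl.py w15
```

```text
t: 16.95
eef_pos: [0.5479, -0.1062, 0.1595]
tool_rot: [0.53, -0.467, 0.531, 0.469]
contact_force: [1.0, -0.9, 1.0]
gripper_width: 0.698
t: 17.45
eef_pos: [0.5682, -0.1499, 0.1591]
tool_rot: [0.664, -0.24, 0.666, 0.242]
contact_force: [-0.0, 0.1, -0.5]
gripper_width: 0.7
t: 17.85
eef_pos: [0.5682, -0.1498, 0.1592]
tool_rot: [0.705, -0.036, 0.707, 0.036]
contact_force: [0.7, 0.4, -0.1]
gripper_width: 0.702
t: 18.05
eef_pos: [0.5686, -0.1497, 0.1599]
tool_rot: [0.705, -0.035, 0.707, 0.036]
contact_force: [-0.0, 0.7, 0.2]
gripper_width: 0.705
[ 0.56864704 -0.14967748  0.15993657] [[-0.002 -0.1    0.995]
 [ 0.     0.995  0.1  ]
 [-1.     0.    -0.002]]
w15
plate [ 651.2 -195.8] [29.7 32.8] 8.8 (348.0, 249.0)
plate [ 656.8 -160.2] [44.8 27.6] 34.9 (359.6097717285156, 217.51220703125)
plate [ 652.6 -117.9] [40.6 65.5] 1.3 (363.1791076660156, 176.1180419921875)
plate [ 570.7 -137.6] [38.2 91. ] 6.9 (277.5, 186.0)
```

View pics/w15.png

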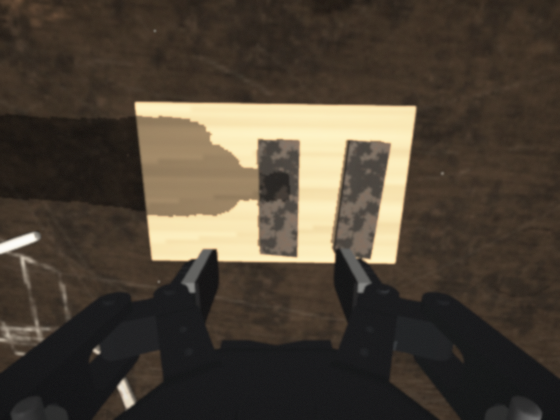

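Run:
```python
from h import *
p,r=tool(); M=r.as_matrix()
W=np.array([ray('w15',a,b,.019) for a,b in [(258,140),(299,140),(297.5,256),(260.5,255)]]); print((W*1000).round(1),W.mean(0));print(((W-p)@M*1000).round(1))
```

```text
[[ 547.4  -93.6   19. ]
 [ 586.1  -89.7   19. ]
 [ 599.1 -208.6   19. ]
 [ 560.  -211.4   19. ]] [ 0.5731451  -0.15084308  0.019     ]
[[141.2  57.9 -15.4]
 [141.2  57.9  23.5]
 [141.1 -61.7  24.5]
 [141.2 -60.5 -14.7]]
```

```bash
python3 -m jog '30 -1.6 1.6 0 0 0 60;45 0 0 0 0 0 55;45 0 0 0 0 0 50;26 0 0 0 0 0 50;0 0 0 0 0 0 50'; python3 -m jog '3 0 0 0 0 0 50;2 0 0 0 0 0 50;0 0 0 0 0 0 50'
```

```text
t: 18.6
eef_pos: [0.5676, -0.1508, 0.011]
tool_rot: [0.704, -0.034, 0.709, 0.036]
contact_force: [-0.8, -0.9, 0.6]
gripper_width: 0.586
t: 18.9
eef_pos: [0.5722, -0.1516, 0.0116]
tool_rot: [0.707, -0.035, 0.705, 0.034]
contact_force: [0.0, 1.2, -0.7]
gripper_width: 0.582
```

```bash
python3 -m jog '0 0 0 0 0 0 50;0 0 0 0 0 0 50'
```

```text
t: 19.1
eef_pos: [0.5716, -0.1516, 0.0111]
tool_rot: [0.707, -0.034, 0.706, 0.034]
contact_force: [0.0, -0.9, 0.0]
gripper_width: 0.582
```

```bash
python3 -m jog '3 0 0 0 0 0 50;0 0 0 0 0 0 50'; python3 -m jog '0 0 0 0 0 0 0;0 0 0 0 0 0 0;0 0 0 0 0 0 0;0 0 0 0 0 0 0' 60
```

```text
t: 19.3
eef_pos: [0.5709, -0.1513, 0.007]
tool_rot: [0.706, -0.034, 0.706, 0.034]
contact_force: [-0.4, -0.5, 0.4]
gripper_width: 0.584
t: 19.7
eef_pos: [0.5717, -0.1513, 0.008]
tool_rot: [0.707, -0.034, 0.706, 0.034]
contact_force: [-2.2, 0.3, 6.2]
gripper_width: 0.45
```

```bash
python3 -m jog '0 0 0 0 0 0 0;-10 0 0 0 0 0 0;-30 0 0 0 0 0 0;0 0 0 0 0 0 0;0 0 0 0 0 0 0' 60
python3 - <<'E'
from h import *
p,r=tool(); M=r.as_matrix(); print(p,bot.get_obs()['contact_force'])
snap('wrist','w16')
E
```

```text
t: 20.2
eef_pos: [0.5712, -0.1515, 0.0476]
tool_rot: [0.707, -0.034, 0.706, 0.034]
contact_force: [0.1, -0.0, -2.7]
gripper_width: 0.447
[ 0.57124203 -0.15145966  0.04761133] [ 0.12722824 -0.03702709 -2.68428526]
```

View pics/w16.png

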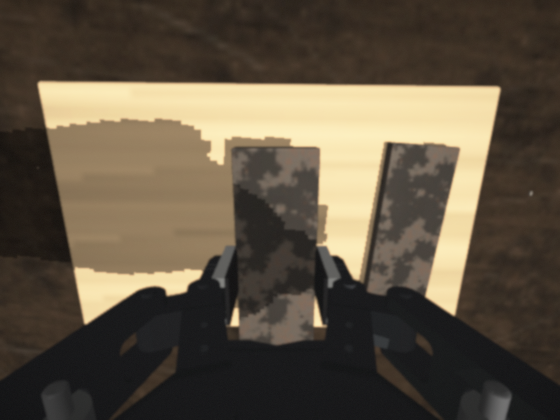

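```bash
python3 -m jog '-40 0 0 0 0 0 0;-40 0 0 0 0 0 0;-35 46.4 -3.6 0 0 0 0;0 46.4 -3.6 0 0 0 0;0 46.4 -3.6 0 0 0 0'; python3 -m jog '0 46.4 -3.6 0 0 0 0;0 46.4 -3.6 0 0 0 0;0 46.4 -3.6 0 0 0 0;0 0 0 -1.43 0 0 0;0 0 0 -1.43 0 0 0'; python3 -m jog '0 0 0 -1.43 0 0 0;0 0 0 -1.43 0 0 0;0 0 0 -1.43 0 0 0;0 0 0 -1.43 0 0 0;0 0 0 -1.43 0 0 0';python3 -m jog '0 0 0 -1.43 0 0 0;0 0 0 -1.43 0 0 0;0 0 0 0 0 0 0;0 0 0 0 0 0 0'
python3 - <<'E'
from h import *
p,r=tool();e=np.array([.992,-.125]); n=np.array([.125,.992]);print(p[:2]@e,p[:2]@n,p[2]);print(p,r.as_matrix().round(3))
E
```

```text
t: 20.75
eef_pos: [0.5476, -0.0194, 0.1573]
tool_rot: [0.706, -0.034, 0.706, 0.033]
contact_force: [0.9, 0.8, -1.9]
gripper_width: 0.448
t: 21.25
eef_pos: [0.5223, 0.1195, 0.1561]
tool_rot: [0.692, -0.143, 0.693, 0.143]
contact_force: [0.2, -1.3, -1.5]
gripper_width: 0.449
t: 21.75
eef_pos: [0.5229, 0.1168, 0.1559]
tool_rot: [0.592, -0.385, 0.594, 0.385]
contact_force: [0.5, 0.2, -1.8]
gripper_width: 0.449
t: 22.15
eef_pos: [0.5232, 0.1169, 0.1563]
tool_rot: [0.531, -0.466, 0.532, 0.467]
contact_force: [-0.3, 0.7, -2.4]
gripper_width: 0.45
0.5044329276091285 0.1813663875840299 0.1563089465756578
[0.52323099 0.1168977  0.15630895] [[-0.002 -0.992  0.13 ]
 [ 0.     0.13   0.992]
 [-1.     0.002 -0.   ]]
```

```bash
python3 -m jog '20 1.5 6.3 0 0 0 0;30 0 0 0 0 0 0;24 0 0 0 0 0 0;6 0 0 0 0 0 0;0 0 0 0 0 0 0'; python3 -m jog '2 0 0 0 0 0 0;0 0 0 0 0 0 0;0 0 0 0 0 0 0'
```

```text
t: 22.65
eef_pos: [0.5225, 0.1236, 0.0765]
tool_rot: [0.53, -0.467, 0.531, 0.467]
contact_force: [0.4, -0.2, -2.1]
gripper_width: 0.445
t: 22.95
eef_pos: [0.5238, 0.1237, 0.0761]
tool_rot: [0.531, -0.468, 0.53, 0.467]
contact_force: [0.1, -0.2, -2.3]
gripper_width: 0.448
```

```bash
python3 -m jog '2 0 0 0 0 0 0;1 0 0 0 0 0 0;0 0 0 0 0 0 0'; python3 -m jog '1 0 0 0 0 0 0;0 0 0 0 0 0 0'; python3 -m jog '1 0 0 0 0 0 0;0 0 0 0 0 0 0'
```

```text
t: 23.25
eef_pos: [0.523, 0.1235, 0.0721]
tool_rot: [0.531, -0.467, 0.531, 0.467]
contact_force: [-0.7, 0.5, -1.7]
gripper_width: 0.444
t: 23.45
eef_pos: [0.5232, 0.1237, 0.0713]
tool_rot: [0.531, -0.468, 0.531, 0.467]
contact_force: [-2.1, 0.9, -0.8]
gripper_width: 0.444
t: 23.65
eef_pos: [0.5232, 0.1237, 0.0712]
tool_rot: [0.53, -0.468, 0.531, 0.467]
contact_force: [-4.2, -2.6, 11.0]
gripper_width: 0.447
```

```bash
python3 -m jog '-1 0 0 0 0 0 45;0 0 0 0 0 0 55;0 0 0 0 0 0 60;0 0 0 0 0 0 60'; python3 -m jog '-20 0 0 0 0 0 60;-40 0 0 0 0 0 60;-40 0 0 0 0 0 60;0 0 0 0 0 0 60;0 0 0 0 0 0 60'
python3 - <<'E'
from h import *
p,r=tool();e=np.array([.992,-.125]); n=np.array([.125,.992]);print(p[:2]@e,p[:2]@n,p[2])
snap('wrist','w17'); snap('scene','s17')
P,ok,im=cloud('w17'); x,y,z=P[...,0],P[...,1],P[...,2]
Q=P[ok&(x>.4)&(x<.6)&(y>.05)&(y<.2)&(z>.077)&(z<.09)]
print(len(Q),np.percentile(Q[:,:2]@e,[0,2,50,98,100]).round(4),np.percentile(Q[:,:2]@n,[0,2,50,98,100]).round(4),np.median(Q[:,2]))
P,ok,im=cloud('s17'); x,y,z=P[...,0],P[...,1],P[...,2]
Q=P[ok&(x>.6)&(x<.75)&(y>.05)&(y<.17)&(z>.29)&(z<.335)]; print(np.c_[Q[:,:2]@e,Q[:,:2]@n,Q[:,2]].mean(0),len(Q))
E
```

```text
t: 24.05
eef_pos: [0.5232, 0.1237, 0.0711]
tool_rot: [0.531, -0.467, 0.531, 0.467]
contact_force: [-0.2, 0.7, -0.4]
gripper_width: 0.703
t: 24.55
eef_pos: [0.5237, 0.1236, 0.1719]
tool_rot: [0.531, -0.468, 0.53, 0.467]
contact_force: [-1.1, -0.7, 0.1]
gripper_width: 0.709
0.5040267688637744 0.18807777305353582 0.1718677752328852
6640 [0.4447 0.4469 0.4985 0.5613 0.5658] [0.1681 0.1691 0.1885 0.2073 0.2082] 0.08188146586732019
[0.65902799 0.1962908  0.3137809 ] 240
```

View pics/w17.png

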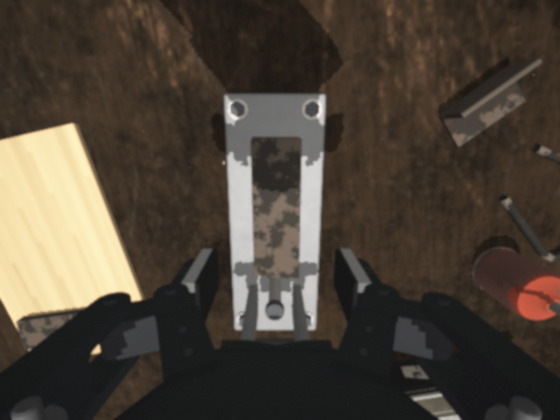

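View pics/s17.png

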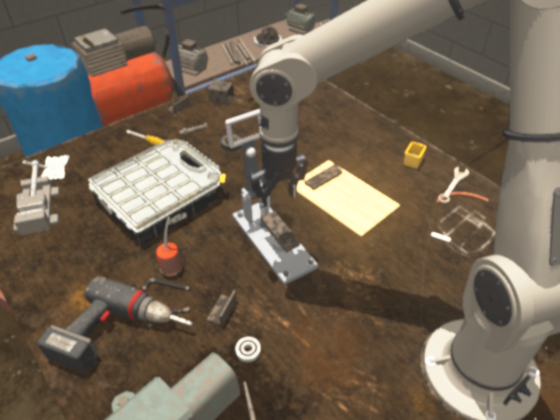

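```bash
python3 -m jog '-41 6 0 0 0 0 50;-41 6 0 0 0 0 50;-41 6 0 0 0 0 50;-41 6 0 0 0 0 50;-41 6 0 0 0 0 50'; python3 -m jog '0 0 0 1.42 0 0 50;0 0 0 1.42 0 0 50;0 0 0 1.42 0 0 50;0 0 0 1.42 0 0 50;0 0 0 1.42 0 0 50'; python3 -m jog '0 0 0 1.42 0 0 50;0 0 0 1.42 0 0 50;0 0 0 1.42 0 0 50;0 0 0 1.42 0 0 50;0 0 0 1.42 0 0 50';python3 -m jog '0 0 0 0.8 0 0 50;0 0 0 0 0 0 50;0 0 0 0 0 0 50'
python3 - <<'E'
from h import *
p,r=tool();e=np.array([.992,-.125]); n=np.array([.125,.992]);print(p[:2]@e,p[:2]@n,p[2]);print(p,r.as_matrix().round(3))
E
```

```text
t: 25.15
eef_pos: [0.4925, 0.1271, 0.3763]
tool_rot: [0.53, -0.467, 0.531, 0.468]
contact_force: [0.3, -0.8, 0.4]
gripper_width: 0.585
t: 25.65
eef_pos: [0.493, 0.127, 0.3746]
tool_rot: [0.664, -0.241, 0.666, 0.241]
contact_force: [-1.1, -0.8, -0.2]
gripper_width: 0.583
t: 26.15
eef_pos: [0.493, 0.127, 0.3745]
tool_rot: [0.706, 0.017, 0.708, -0.017]
contact_force: [-0.4, -0.5, -0.1]
gripper_width: 0.586
t: 26.45
eef_pos: [0.4931, 0.1272, 0.3752]
tool_rot: [0.705, 0.044, 0.706, -0.044]
contact_force: [0.1, -0.2, -0.4]
gripper_width: 0.586
0.47324169978789316 0.18785852538973985 0.37516883114677335
[0.49309143 0.12724002 0.37516883] [[-0.002  0.123  0.992]
 [-0.     0.992 -0.123]
 [-1.    -0.    -0.002]]
```

```bash
python3 -m jog '0 0 38 0 0 0 50;0 0 38 0 0 0 50;0 0 38 0 0 0 50;0 0 38 0 0 0 50;0 0 37 0 0 0 50'; python3 -m jog '0 0 0 0 0 0 50;0 0 0 0 0 0 50'
python3 - <<'E'
from h import *
p,r=tool();e=np.array([.992,-.125]); n=np.array([.125,.992]);print(p[:2]@e,p[:2]@n,p[2])
snap('wrist','w18')
P,ok,im=cloud('w18')
Q=P[ok]; a=Q[:,:2]@e; b=Q[:,:2]@n; z=Q[:,2]; s=(abs(a-.66)<.05)&(b>.19)&(b<.24)&(z>.26)&(z<.33)
s2=s&(z>.311); print(s.sum(), np.median(a[s2]),z[s].max(),np.percentile(a[s],[2,98]))
E
```

```text
t: 26.95
eef_pos: [0.6824, 0.1029, 0.3751]
tool_rot: [0.705, 0.044, 0.706, -0.044]
contact_force: [0.4, 0.4, -0.5]
gripper_width: 0.586
t: 27.15
eef_pos: [0.6811, 0.1036, 0.3745]
tool_rot: [0.705, 0.044, 0.707, -0.044]
contact_force: [0.0, -0.5, -0.6]
gripper_width: 0.585
0.6626787836109606 0.18786171649657152 0.37451575529560044
1211 0.6641632278383628 0.320417716713297 [0.65274975 0.66986013]
```

View pics/w18.png

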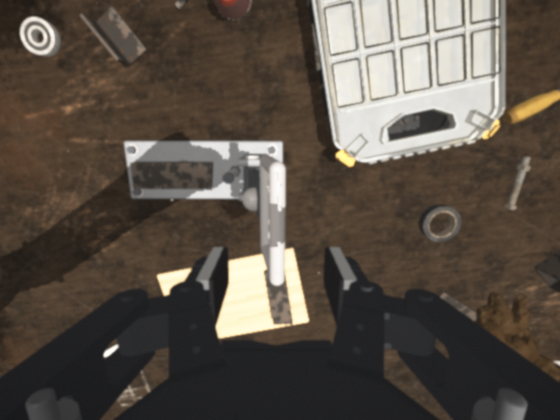

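```bash
python3 -m jog '40 0 0 0 0 0 50;30 0 0 0 0 0 50;9 0 0 0 0 0 50;0 0 0 0 0 0 0;0 0 0 0 0 0 0' 30; python3 -m jog '0 0 0 0 0 0 0;0 0 0 0 0 0 0;0 0 0 0 0 0 0;0 0 0 0 0 0 0'
python3 - <<'E'
from h import *
p,r=tool();e=np.array([.992,-.125]); n=np.array([.125,.992]);print(p[:2]@e,p[:2]@n,p[2])
snap('wrist','w19')
E
```

```text
t: 27.7
eef_pos: [0.6812, 0.1042, 0.2993]
tool_rot: [0.707, 0.045, 0.705, -0.044]
contact_force: [1.0, 0.6, -0.2]
gripper_width: 0.258
t: 28.1
eef_pos: [0.682, 0.1042, 0.2996]
tool_rot: [0.707, 0.045, 0.704, -0.044]
contact_force: [1.1, 0.5, 6.4]
gripper_width: 0.126
0.6635052647768952 0.18861260956801743 0.2995783556569801
```

View pics/w19.png

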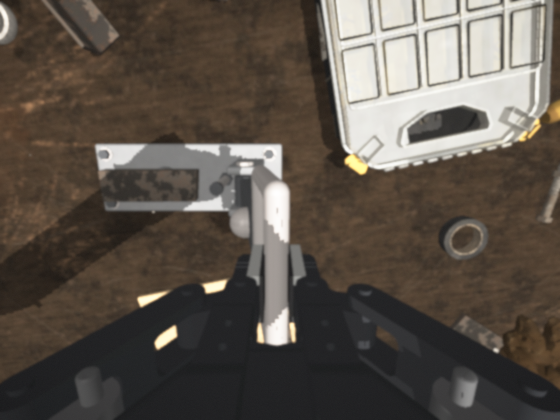

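```bash
python3 -m jog '-2.3 0 -18.6 0 0 0 0;-0.6 0 -21.5 0 0 0 0;1.5 0 -21.4 0 0 0 0;3.7 0 -21.2 0 0 0 0;5.7 0 -20.7 0 0 0 0'; python3 -m jog '7.8 0 -20 0 0 0 0;9.7 0 -19.2 0 0 0 0;11.6 0 -18.1 0 0 0 0;13.4 0 -16.8 0 0 0 0;0 0 0 0 0 0 0'
python3 - <<'E'
from h import *
p,r=tool();e=np.array([.992,-.125]); n=np.array([.125,.992]);print(p[:2]@e,p[:2]@n,p[2])
E
```

```text
t: 28.65
eef_pos: [0.5786, 0.1173, 0.2907]
tool_rot: [0.707, 0.045, 0.704, -0.044]
contact_force: [-1.8, 0.4, 5.5]
gripper_width: 0.126
t: 29.15
eef_pos: [0.5025, 0.1268, 0.2459]
tool_rot: [0.705, 0.044, 0.706, -0.044]
contact_force: [-3.1, 2.7, 1.5]
gripper_width: 0.124
0.48261168082915606 0.18861642888648153 0.24588361866764044
```

```bash
python3 -m jog '15 0 -15.4 0 0 0 0;16.4 0 -13.8 0 0 0 0;17.7 0 -12.1 0 0 0 0;18.9 0 -10.3 0 0 0 0;19.8 0 -8.4 0 0 0 0'; python3 -m jog '20.5 0 -6.4 0 0 0 0;15 0 -3 0 0 0 0;0 0 0 0 0 0 0;0 0 0 0 0 0 0'
python3 - <<'E'
from h import *
p,r=tool();e=np.array([.992,-.125]); n=np.array([.125,.992]);print(p[:2]@e,p[:2]@n,p[2])
E
```

```text
t: 29.65
eef_pos: [0.4459, 0.134, 0.1593]
tool_rot: [0.706, 0.045, 0.705, -0.044]
contact_force: [1.1, -0.3, -1.6]
gripper_width: 0.125
t: 30.05
eef_pos: [0.4365, 0.1351, 0.1239]
tool_rot: [0.706, 0.045, 0.706, -0.044]
contact_force: [-1.2, 1.2, -2.4]
gripper_width: 0.124
0.4160894942223367 0.1886108008011101 0.12391329220388764
```

```bash
python3 -m jog '15 0 -2 0 0 0 0;10 0 -0.7 0 0 0 0;0 0 0 0 0 0 0' 60; python3 -m jog '3 0 -0.2 0 0 0 0;2 0 0 0 0 0 0;0 0 0 0 0 0 0'
```

```text
t: 30.35
eef_pos: [0.4336, 0.1355, 0.0982]
tool_rot: [0.706, 0.045, 0.706, -0.044]
contact_force: [-1.4, 2.2, -1.8]
gripper_width: 0.111
t: 30.65
eef_pos: [0.4334, 0.1355, 0.0936]
tool_rot: [0.706, 0.045, 0.705, -0.044]
contact_force: [-1.1, 4.3, 0.0]
gripper_width: 0.114
```

```bash
python3 -m jog '1 0 0 0 0 0 0;0 0 0 0 0 0 0'; python3 -m jog '1 0 0 0 0 0 0;0 0 0 0 0 0 0'; python3 -m jog '1 0 0 0 0 0 0;0 0 0 0 0 0 0'
```

```text
t: 30.85
eef_pos: [0.4334, 0.1355, 0.0926]
tool_rot: [0.706, 0.045, 0.705, -0.044]
contact_force: [-1.2, 5.4, -0.9]
gripper_width: 0.114
t: 31.05
eef_pos: [0.4333, 0.1354, 0.0915]
tool_rot: [0.706, 0.045, 0.705, -0.044]
contact_force: [-1.1, 4.8, -0.0]
gripper_width: 0.115
t: 31.25
eef_pos: [0.4333, 0.1355, 0.0905]
tool_rot: [0.706, 0.045, 0.705, -0.044]
contact_force: [-1.5, 4.6, -0.5]
gripper_width: 0.114
```

```bash
python3 -m jog '1 0 0 0 0 0 0;0 0 0 0 0 0 0'; python3 -m jog '1 0 0 0 0 0 0;0 0 0 0 0 0 0'
```

```text
t: 31.45
eef_pos: [0.4333, 0.1355, 0.0895]
tool_rot: [0.706, 0.045, 0.705, -0.044]
contact_force: [-1.8, 4.3, 0.0]
gripper_width: 0.111
t: 31.65
eef_pos: [0.4333, 0.1354, 0.0888]
tool_rot: [0.706, 0.045, 0.705, -0.045]
contact_force: [-4.0, 3.9, 5.6]
gripper_width: 0.112
```

```bash
python3 -m jog '0.7 0 0 0 0 0 0;0 0 0 0 0 0 0;0 0 0 0 0 0 0'
python3 - <<'E'
from h import *
p,r=tool();e=np.array([.992,-.125]); n=np.array([.125,.992])
snap('wrist','w20'); snap('scene','s20'); snap('top','t20')
for f in ['w20','s20']:
    P,ok,im=cloud(f); Q=P[ok]; a=Q[:,:2]@e; b=Q[:,:2]@n; z=Q[:,2]
    for lo,hi,bl,bh in [(.47,.49,.175,.20),(.52,.58,.175,.2),(.408,.418,.205,.232)]:
        s=(a>lo)&(a<hi)&(b>bl)&(b<bh)&(z>.09)&(z<.13); print(f,lo,s.sum(),np.median(z[s]) if s.any() else 0, z[s].max() if s.any() else 0)
print(bot.get_obs()['contact_force'],bot.get_obs()['t'])
E
```

```text
t: 31.95
eef_pos: [0.4333, 0.1355, 0.0885]
tool_rot: [0.706, 0.044, 0.705, -0.045]
contact_force: [-5.7, 3.0, 12.3]
gripper_width: 0.119
w20 0.47 2057 0.10938982064265373 0.11167667195911275
w20 0.52 2727 0.10904811082060559 0.11105288143650106
w20 0.408 1311 0.1087859853049846 0.11087476570261685
s20 0.47 41 0.11160916214819172 0.11552426328430176
s20 0.52 168 0.11093419892914286 0.11618984569906499
s20 0.408 44 0.11005636329534568 0.11343842160156281
[-5.68097987  3.54712182 11.42634332] 32.1
```

View pics/w20.png

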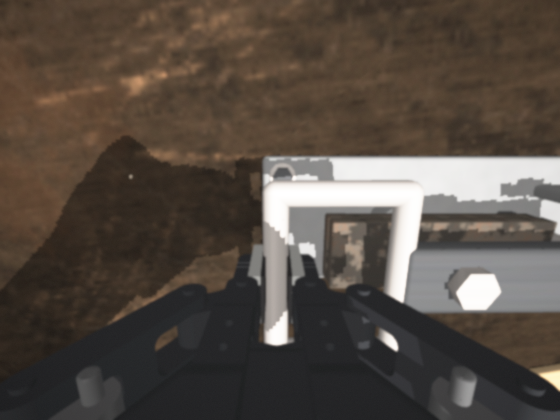

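View pics/s20.png

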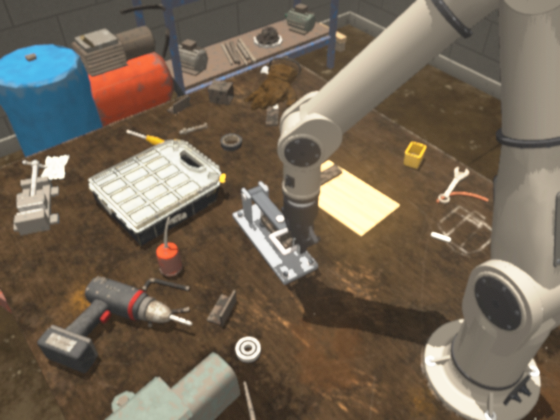

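```bash
python3 -m jog '0.1 0 0 0 0 0 0;0 0 0 0 0 0 0;0 0 0 0 0 0 0;0 0 0 0 0 0 0;0 0 0 0 0 0 0';python3 -m jog '0 0 0 0 0 0 0;0 0 0 0 0 0 0;0 0 0 0 0 0 0;0 0 0 0 0 0 0;0 0 0 0 0 0 0'
python3 - <<'E'
from h import *
P,ok,im=cloud('w3'); e=np.array([.992,-.125]); n=np.array([.125,.992]); Q=P[ok]; a=Q[:,:2]@e; b=Q[:,:2]@n; z=Q[:,2]
for lo,hi in [(.47,.49),(.52,.58)]:
    s=(a>lo)&(a<hi)&(b>.175)&(b<.2)&(z>.09)&(z<.13); print('before',np.median(z[s]))
E
```

```text
t: 32.6
eef_pos: [0.4333, 0.1355, 0.0885]
tool_rot: [0.706, 0.044, 0.705, -0.045]
contact_force: [-6.0, 2.9, 12.8]
gripper_width: 0.119
t: 33.1
eef_pos: [0.4333, 0.1354, 0.0885]
tool_rot: [0.706, 0.044, 0.705, -0.045]
contact_force: [-5.8, 2.8, 12.3]
gripper_width: 0.115
before 0.10696988877191477
before 0.10748331767049085
```

Run:
```python
from station import bot
print(bot.hand_in()); print(bot.get_obs()['contact_force'])
```

```text
the job is handed in; nothing more can be done
None
the job is handed in; nothing more can be done
```

The clamp now bears on a stack of two packing plates, and I handed the job in at about 33 s with the arm still pushing the handle down.

- **What I did:** I gripped the bar of the loop handle and swung the lever to about 1.73 rad, where it stayed open. I then laid two plates flat on the anvil, lengthwise along the clamp. I swung the lever shut by the same bar and kept gripping it while pushing down.
- **Number of plates:** the anvil top measured 62 mm, so the gap under the foot was 18 mm and one 10 mm plate would not have reached. The third plate stays on the board.
- **Last checks:**
  - The stack top measured 81.9 mm before closing and was centred within about 2 mm.
  - The free end of the lever sits about 2.4 mm higher than at the start, against 2.3 mm expected with the foot on the stack, so it is off its stop.
  - The push was steady at 12–13 N over the last second before hand-in.
- **Disagreements:**
  - The wrist camera read about 2.5 mm off along the jaw direction compared with the actual grips, which I corrected for.
  - About 6 N of sideways force remained in the grip while pushing.
  - When the gripper was lowered for the first plate, the fingertips pressed on the board with about 36 N before I backed off.
- **Bystanders:** I did not touch the angle iron or the oil can, and both looked unmoved in the last scene picture.

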